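Turn the held lot's plate from red to green at the flip fence

ROBOT

A 7-joint arm with a two-finger parallel gripper is mounted at the origin on the work surface. World frame = base frame: x ahead of the robot, y to its left, z up, the work surface at z = 0. Lengths are in m, angles in rad, forces in N, time in s.
With the tool pointing down it reaches from about 0.425 to 1.025 m from the base axis. Payload 9.4 kg.
Tool frame: the origin (TCP) lies at the very end of the fingers, on their centre line; the grasp point (between the pads) lies 19 mm behind it; z points along the fingers, y is the line along which they close (so a half turn about z gives the same grasp; the last joint's range is limited). The gripper opens to 85 mm and grips with 20 to 120 N. Pads are 22 mm wide; open, the fingers measure 114 mm over their backs; the gripper's body (76 mm by 85 mm) begins 54 mm behind the grasp point. The pads swing forward as they close: fully open they stand 13 mm farther back than shut.
Start: joints at [-1.177, 0.599, -0.003, 1.599, 0.002, 0.943, -0.08], TCP at [0.329, 0.646, 0.231] pointing down, gripper open.
Joint ranges: [-2.57, 2.57], [-0.35, 1.97], [-1.29, 1.29], [0.11, 2.56], [-1.05, 4.19], [0.11, 1.86], [-2.63, 2.63]. Speed limits (rad/s): [2.22, 2.22, 3.01, 3.01, 3.14, 3.14, 3.14].

INTERFACE

Orientations are given as [roll, pitch, yaw] about the fixed x, y, z axes, in that order (R = Rz(yaw) Ry(pitch) Rx(roll)).
In Python, from station import status, get_image, close_job gives the robot as it stands.
- The arm moves only by the shell command python3 -m crank 'ROWS' [OPENING] [FORCE]. ROWS is JSON, a list of rows, each an object of numbers: "tx", "ty", "tz": the shift along the tool's x, y, z in units of 25 mm (1.0 is 25 mm); "turn": the turn about the tool's z in units of 5 degrees (1.0 is 5 degrees). In form: [{"tx": .., "ty": .., "tz": .., "turn": ..}, ...]. A call has 1 to 10 rows; each row is the pose to reach, as a shift and turn from the pose commanded when the call began, along the tool's axes at that moment; what a row does not reach only later rows make up. A row lasts 1/8 s, in which the tool goes at most 62.5 mm and 10.7 degrees, less where a joint would pass 70% of its speed; a pose out of reach is approached as far as the arm can. A call with a gripper value outside its range is refused whole. OPENING is the closure, from 0 (fully open) to 1 (shut), set as the call begins (- or left out, the last holds). The fingers move at their own pace and stop on an object; FORCE is the grip in N (left out, the last holds). Time passes only in rows, so rows that repeat a pose let the fingers close. It gives the time, the measured TCP pose, the force, the opening and the grip force at its end, in the units of the state.
- status.read_state(): the state, without advancing time (a new reading comes with each control period).
- get_image(name): name is "side" or "top"; returns a dict with "frame" (480x640x3 uint8, red, green, blue), "intrinsics" (3x3 intrinsics, pixels), "world_to_cam" (4x4, takes a point from world to camera coordinates). Camera axes: x right, y down, z forward; pixel columns grow to the right and rows downward; lengths in m; the calibration is good to about 2 mm. A picture is of the moment at which its call begins. There is no depth.
- close_job(): hands the job in; it is judged then, once.
The state is a dict: "t": time; "q": joint angles; "joint_velocities": joint speeds; "effort": joint torques, N m; "tcp_pos": TCP position; "tool_rot": TCP orientation; "force": force on the tool from outside, world axes, zero at the start; "torque": the same for the moment, N m; "opening": finger opening in m; "grip_force": force on a finger pad.
Only numpy, scipy, OpenCV 4.12 (cv2) and the standard library are available. Lean on these libraries where they do the work, as an engineer would, in place of code of your own. Each camera call takes 0.05 s, during which the arm holds its last target. There are 200 camera calls.

TASK

Three lot plates lie in front of the folded metal flip fence at the glove packing bench; the lot whose plate still shows red has passed inspection. Push that plate up against the fence until it leans there on its end, then tip it over backwards from behind the fence, so that it lies flat on the table just in front of the fence, turned over with its green side up. Leave the two plates that already show green where they are.

Things in the scene. Friction and masses are not known exactly. Their poses are not given: they have to be found in the camera images.
- plate_red: The plate to turn: rigid plastic, 95 x 65 x 12 mm, 90 g, one face red with a white bar, the other green with a white dot. Starts flat, red up, a 65 mm end 12 to 55 mm from the fence's toe, within 7 degrees of square. Origin at its centre; x along the 95 mm length (to the fence at the start), y along the width, z out of the red face (up at the start, down when done).
- plate_green_a: A second plate, same size and colours, green up: leave it. Origin at its centre, x along its length, z up, out of its green face. The three plates lie side by side along the fence in any order, 125 mm between centres, gaps about 60 mm.
- plate_green_b: A third plate, just like plate_green_a: leave it. How these plates tip: with its near end pushed to the fence's toe a plate leans at about 60 degrees, upper end 85 mm high, 25 mm above the fence's top and 10 mm beyond it, and stays so. Pushed from behind above the fence it pivots on its foot and, past the vertical, falls over towards the robot.
- fence: Fixed fence of folded 3 mm aluminium sheet, very slippery, 400 mm long along y. Origin on the table, mid toe line (lower edge, robot's side); x level, away from the robot; z up. A plate pushed at it rides up its face, which steepens from 35 to 80 degrees: 10 mm high 14 mm behind the toe, 28 high 26 behind, 47 high 34 behind, top 58 high 36 behind; its back is at 39 mm. 100 mm behind it are free.
There are look-alikes about, which are no part of the job. Leave any black or pink look-alike of the plate_red alone.

How it is judged:
By the outcome, as a careful person would: the job done as asked, in the order asked, and still so for the second after the job is handed in, with the robot touching nothing.
It also fails if it takes over 48 s, if anything falls off the work surface, if the arm or the gripper's body presses on something with over 40 N, if the wrist force passes 120 N, or if a joint passes its speed limit or range.

## Working session

There is one attempt and no reset: what is moved stays moved. The work goes in short steps, Python scripts to look and compute and a shell command to move; the robot and the scene stay as the last step left them, time stands still between calls to the robot, and variables do not carry over. Pictures are saved under pics/ and viewed, at most 10 in all, crops included, and the job is handed in when it is done.

```bash
mkdir -p pics; cat > h.py <<'E'
import numpy as np, cv2
from station import status, get_image, close_job
def snap(n,f,crop=None,s=1):
    d=get_image(n); im=d["frame"][:,:,::-1]
    if crop: a,b,c,e=crop; im=im[b:e,a:c]
    if s!=1: im=cv2.resize(im,None,fx=s,fy=s,interpolation=cv2.INTER_CUBIC)
    cv2.imwrite("pics/"+f,im); return d
def ray(d,uv,z):
    K=np.array(d["intrinsics"]);T=np.array(d["world_to_cam"]);R=T[:3,:3];c=-R.T@T[:3,3]
    v=R.T@np.linalg.solve(K,[uv[0],uv[1],1]); return c+v*(z-c[2])/v[2]
def proj(d,p):
    K=np.array(d["intrinsics"]);T=np.array(d["world_to_cam"]);q=K@(T[:3,:3]@np.array(p)+T[:3,3]); return q[:2]/q[2]
E
python3 - <<'E'
from h import *
d=snap("top","t0.png");e=snap("side","s0.png")
for x in(d,e):
    T=np.array(x["world_to_cam"]);print(-T[:3,:3].T@T[:3,3],T[2,:3])
s=status.read_state();print(s)
E
```

```text
[0.31177804 0.02693636 0.86021095] [ 0.17327926  0.01064255 -0.98481523]
[0.18195384 0.59769494 0.41930127] [ 0.39082664 -0.76564785 -0.5109187 ]
{'t': 0.1, 'q': array([-1.1767077 ,  0.60006559, -0.00252435,  1.6000324 ,  0.00181116,
        0.94290035, -0.07979506]), 'joint_velocities': array([-0.0008538 , -0.00253526, -0.00031556, -0.00265838,  0.00086666,
       -0.00069367,  0.00093502]), 'effort': array([ 5.14808329e-03, -7.77990460e+01,  1.56978238e+00, -2.58625406e+01,
        1.26215030e-02,  5.48481141e-03, -7.83627030e-07]), 'tcp_pos': array([0.32868953, 0.64574917, 0.23049505]), 'tool_rot': array([-3.14019674e+00,  1.50471793e-04,  2.67085840e+00]), 'force': array([-0.07549253,  0.55798511, -0.70561269]), 'torque': array([0.01037007, 0.01321551, 0.01765027]), 'grip_force': 0.0, 'opening': 0.08529188238687066}
```

View pics/t0.png

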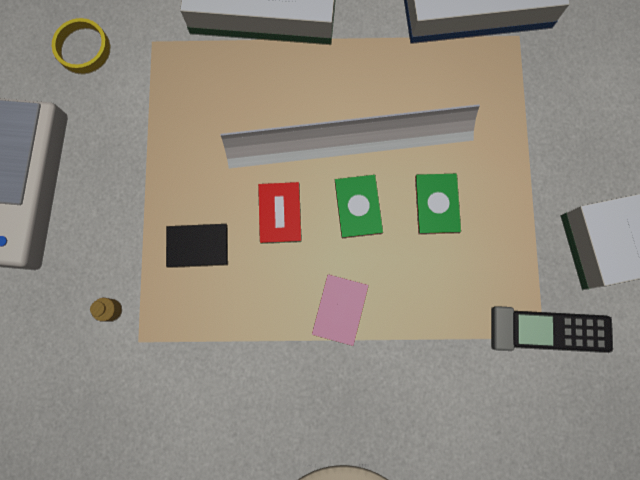

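View pics/s0.png

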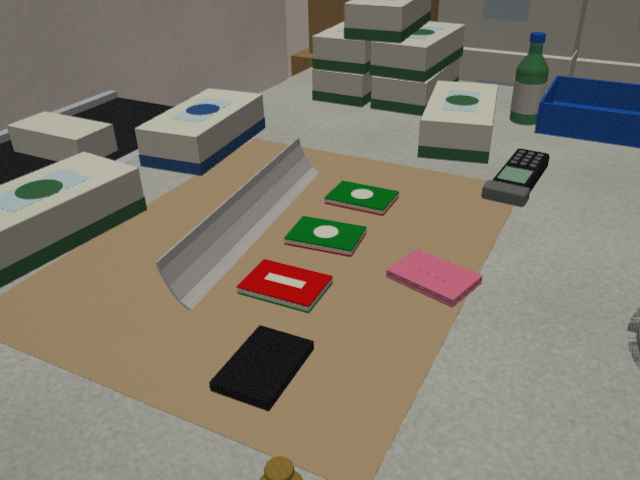

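The top view shows the red plate at corners (258,184), (299,182), (301,241) and (261,243). The fence toe runs from (229,166) to (474,137), and its top edge from (222,135) to (478,107). The black and pink look-alikes are clear of the path.

```bash
python3 - <<'E'
from h import *
np.set_printoptions(precision=4,suppress=True)
d=get_image("top")
im=d["frame"].astype(int);r,g,b=im[...,0],im[...,1],im[...,2]
m=((r>140)&(g<60)&(b<60)).astype(np.uint8)
n,l,st,c=cv2.connectedComponentsWithStats(m)
k=1+np.argmax(st[1:,4]);cs,_=cv2.findContours((l==k).astype(np.uint8),0,1)
P=np.array([ray(d,p[0],.012)[:2] for p in cs[0]],np.float32)
R=cv2.minAreaRect(P);print("red",R);print(cv2.boxPoints(R))
a=ray(d,(229,166),0);e=ray(d,(474,137),0);print("toe",a,e,(a+e)/2,np.linalg.norm(a-e),np.degrees(np.arctan2(-(a-e)[0],(a-e)[1])))
print("top",ray(d,(222,135),.058),ray(d,(478,107),.058))
for u in [(334,42),(332,15),(190,36),(182,12),(227,225),(227,265)]: print(u,ray(d,u,0 ))
E
```

```text
red ((0.49751582741737366, 0.09125519543886185), (0.0935271829366684, 0.06352715194225311), 1.847522497177124)
[[0.4498 0.1215]
 [0.4518 0.058 ]
 [0.5453 0.061 ]
 [0.5432 0.1245]]
toe [0.5771 0.1736 0.    ] [ 0.6205 -0.225   0.    ] [ 0.5988 -0.0257  0.    ] 0.40089782917900935 6.216856363229067
top [0.6085 0.1752 0.058 ] [ 0.6477 -0.217   0.058 ]
(334, 42) [ 0.7916 -0.0001 -0.    ]
(332, 15) [0.8413 0.0025 0.    ]
(190, 36) [0.8067 0.2436 0.    ]
(182, 12) [0.8514 0.2586 0.    ]
(227, 225) [0.4798 0.1751 0.    ]
(227, 265) [0.4158 0.174  0.    ]
```

```bash
python3 -m crank '[{"tx":-0.7,"ty":-0.9,"tz":0.2,"turn":-0.4},{"tx":-2.1,"ty":-2.8,"tz":0.7,"turn":-1.2},{"tx":-3.5,"ty":-4.6,"tz":1.2,"turn":-2},{"tx":-4.9,"ty":-6.4,"tz":1.6,"turn":-2.6},{"tx":-6.3,"ty":-8.2,"tz":2,"turn":-3.2},{"tx":-7.7,"ty":-10.1,"tz":2.4,"turn":-3.8},{"tx":-9.1,"ty":-12,"tz":2.8,"turn":-4.5},{"tx":-10.5,"ty":-13.8,"tz":3.2,"turn":-5.2},{"tx":-11.9,"ty":-15.6,"tz":3.6,"turn":-5.9},{"tx":-13,"ty":-17.1,"tz":4,"turn":-6.4}]' 1 40; python3 -m crank '[{"tx":-0.8,"ty":-1,"turn":-0.24},{"tx":-0.8,"ty":-1,"turn":-0.24},{"tx":-0.8,"ty":-1,"turn":-0.24},{"tx":-0.8,"ty":-1,"turn":-0.24}]'
```

```text
t: 1.4
tcp_pos: [0.4248, 0.1155, 0.131]
tool_rot: [-3.141, 0.0, -3.053]
force: [0.5, -0.2, 0.1]
opening: 0.0003
grip_force: 0.0validation failed for argument at $[0]...
```

```bash
python3 -m crank '[{"tx":0,"ty":-0.6,"tz":0.5,"turn":-0.1},{"tx":-0.05,"ty":-1.25,"tz":1.5,"turn":-0.22},{"tx":-0.05,"ty":-1.25,"tz":3,"turn":-0.22},{"tx":-0.05,"ty":-1.25,"tz":4,"turn":-0.22},{"tx":-0.05,"ty":-1.25,"tz":4.4,"turn":-0.22},{"tx":-0.05,"ty":-1.25,"tz":4.4,"turn":-0.22}]'; python3 - <<'E'
from h import *
e=snap("side","s1.png",(200,200,400,350),4)
E
```

```text
t: 2.15
tcp_pos: [0.4285, 0.0868, 0.0205]
tool_rot: [-3.141, -0.001, -3.034]
force: [-0.4, 0.2, 1.1]
opening: 0.0001
grip_force: 0.0
```

View pics/s1.png

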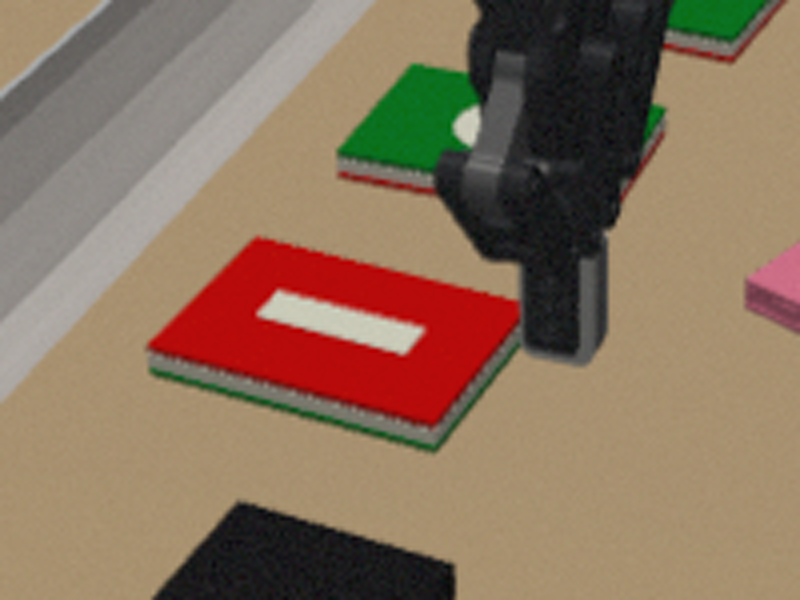

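The fingers stand clear behind the plate's near end, about 5 mm away. Next I lower them and push.

```bash
python3 -m crank '[{"tx":0,"ty":0,"tz":0.4,"turn":0},{"tx":0,"ty":0,"tz":0.66,"turn":0},{"tx":-0.2,"ty":0,"tz":0.66,"turn":0},{"tx":-0.5,"ty":0,"tz":0.66,"turn":0},{"tx":-0.8,"ty":0,"tz":0.66,"turn":0},{"tx":-1.1,"ty":0,"tz":0.66,"turn":0},{"tx":-1.4,"ty":0,"tz":0.66,"turn":0},{"tx":-1.7,"ty":0,"tz":0.66,"turn":0},{"tx":-2,"ty":0,"tz":0.66,"turn":0},{"tx":-2.2,"ty":0,"tz":0.66,"turn":0}]'
python3 -m crank '[{"tx":-0.2,"ty":0,"tz":0,"turn":0},{"tx":-0.4,"ty":0,"tz":0,"turn":0},{"tx":-0.6,"ty":0,"tz":0,"turn":0},{"tx":-0.8,"ty":0,"tz":0,"turn":0},{"tx":-1,"ty":0,"tz":0,"turn":0},{"tx":-1.2,"ty":0,"tz":0,"turn":0},{"tx":-1.4,"ty":0,"tz":0,"turn":0},{"tx":-1.6,"ty":0,"tz":0,"turn":0}]'; python3 - <<'E'
from h import *
e=snap("side","s2.png",(120,120,420,345),2.6)
E
```

```text
t: 3.45
tcp_pos: [0.4837, 0.0925, 0.0047]
tool_rot: [-3.142, -0.0, -3.035]
force: [-1.8, -0.1, 0.8]
opening: -0.0
grip_force: 0.6
t: 4.45
tcp_pos: [0.5233, 0.0968, 0.0048]
tool_rot: [-3.142, -0.0, -3.035]
force: [-1.0, 0.5, -1.9]
opening: -0.0002
grip_force: 0.7
```

View pics/s2.png

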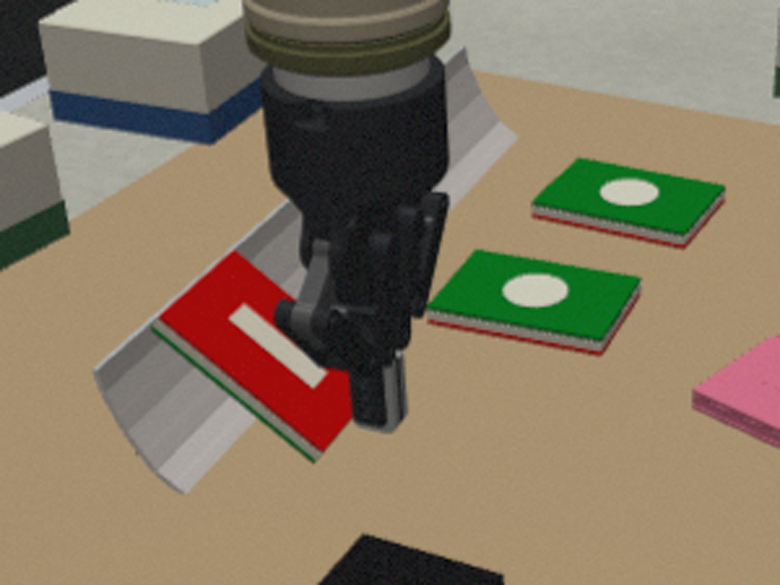

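The plate is riding up the fence squarely. I keep pushing, more slowly.

```bash
python3 -m crank '[{"tx":-0.15,"ty":0,"tz":0,"turn":0},{"tx":-0.3,"ty":0,"tz":0,"turn":0},{"tx":-0.45,"ty":0,"tz":0,"turn":0},{"tx":-0.6,"ty":0,"tz":0,"turn":0},{"tx":-0.75,"ty":0,"tz":0,"turn":0},{"tx":-0.9,"ty":0,"tz":0,"turn":0},{"tx":-1.05,"ty":0,"tz":0,"turn":0},{"tx":-1.2,"ty":0,"tz":0,"turn":0},{"tx":-1.3,"ty":0,"tz":0,"turn":0},{"tx":-1.4,"ty":0,"tz":0,"turn":0}]'; python3 - <<'E'
from h import *
e=snap("side","s3.png",(120,120,420,345),2.6)
E
```

```text
t: 5.75
tcp_pos: [0.5579, 0.1006, 0.0048]
tool_rot: [-3.142, -0.0, -3.035]
force: [-1.1, 0.4, -0.8]
opening: 0.0001
grip_force: 0.4
```

View pics/s3.png

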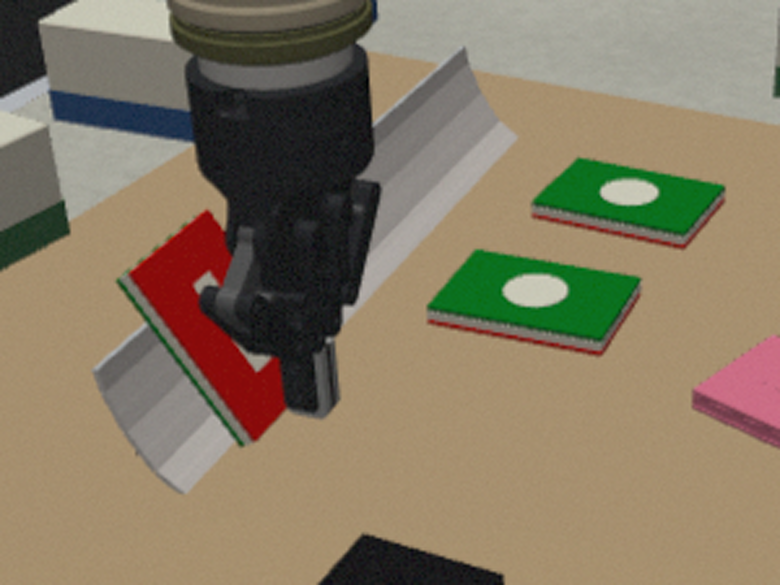

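The plate leans at about 50° and its foot is still a few mm short of the toe. I push a little further in small steps.

```bash
python3 -m crank '[{"tx":-0.08,"ty":0,"tz":0,"turn":0},{"tx":-0.15,"ty":0,"tz":0,"turn":0},{"tx":-0.2,"ty":0,"tz":0,"turn":0},{"tx":-0.2,"ty":0,"tz":0,"turn":0}]';python3 -m crank '[{"tx":-0.05,"ty":0,"tz":0,"turn":0},{"tx":-0.1,"ty":0,"tz":0,"turn":0},{"tx":-0.1,"ty":0,"tz":0,"turn":0}]'; python3 - <<'E'
from h import *
e=snap("side","s4.png",(120,170,320,320),4)
E
```

```text
t: 6.3
tcp_pos: [0.5622, 0.101, 0.0047]
tool_rot: [-3.141, -0.001, -3.035]
force: [-3.9, -0.6, 1.8]
opening: 0.0002
grip_force: 2.3
t: 6.68
tcp_pos: [0.5626, 0.1009, 0.0046]
tool_rot: [-3.14, -0.004, -3.034]
force: [-11.5, -0.8, 7.8]
opening: 0.0001
grip_force: 6.6
```

View pics/s4.png

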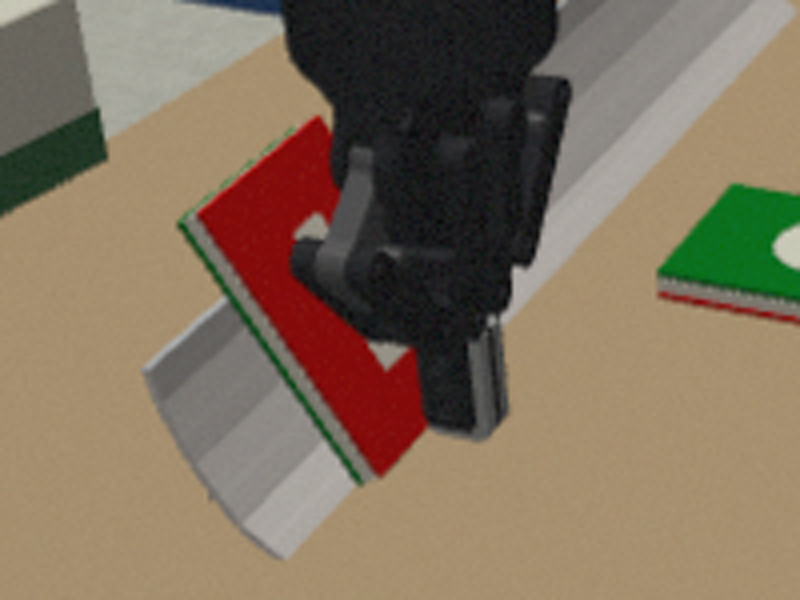

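The foot has reached the toe: the force is rising (11 N) and the plate leans about 60°, its upper end above the fence. I back off and go up and over to behind the fence.

```bash
python3 -m crank '[{"tx":0.15,"ty":0,"tz":0,"turn":0},{"tx":0.35,"ty":0,"tz":0,"turn":0},{"tx":0.7,"ty":0,"tz":0,"turn":0},{"tx":1.2,"ty":0,"tz":0,"turn":0},{"tx":1.6,"ty":0,"tz":-0.6,"turn":0},{"tx":1.6,"ty":0,"tz":-1.8,"turn":0},{"tx":1.6,"ty":0,"tz":-3.4,"turn":0},{"tx":1.6,"ty":0,"tz":-5.2,"turn":0},{"tx":1.3,"ty":0,"tz":-6.5,"turn":0},{"tx":0.5,"ty":0,"tz":-7,"turn":0}]'; python3 - <<'E'
from h import *
e=snap("side","s5.png",(120,120,420,345),2.6)
E
```

```text
t: 7.98
tcp_pos: [0.5525, 0.1001, 0.183]
tool_rot: [-3.141, 0.003, -3.034]
force: [0.9, -0.3, -0.5]
opening: -0.0001
grip_force: 0.0
```

View pics/s5.png

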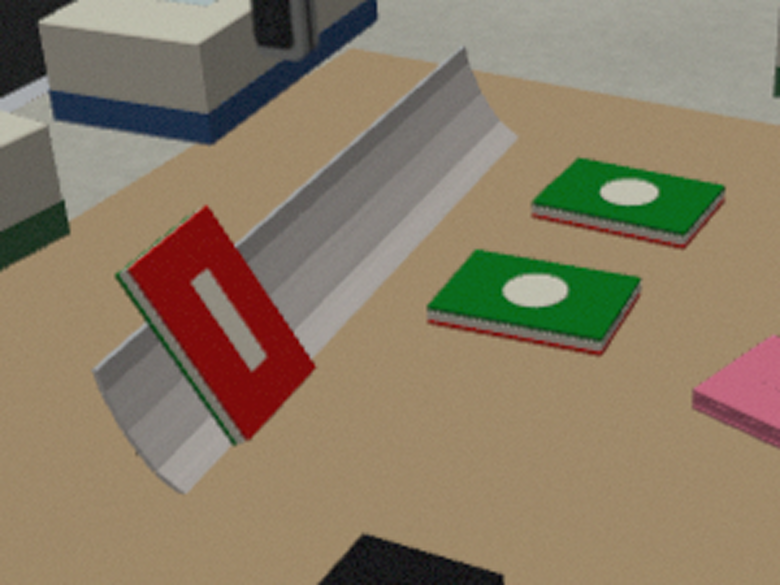

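The plate stays leaning on its own, with the upper corners at full-image (168,226) and (200,200) and the foot corners at (212,290) and (240,261). Before I go behind it, I check its lateral centre.

```bash
python3 - <<'E'
from h import *
e=get_image("side")
a=ray(e,(215,290),.006);b=ray(e,(240,261),.006);c=ray(e,(169,224),.088);f=ray(e,(199.6,199.6),.088)
print(a,b,(a+b)/2,c,f,(c+f)/2)
E
python3 -m crank '[{"tx":-1,"ty":0,"tz":0,"turn":0},{"tx":-2.5,"ty":0,"tz":0,"turn":0},{"tx":-4,"ty":0,"tz":0,"turn":0},{"tx":-4.8,"ty":0,"tz":0.3,"turn":0},{"tx":-4.8,"ty":0,"tz":1.2,"turn":0},{"tx":-4.8,"ty":0,"tz":2,"turn":0},{"tx":-4.8,"ty":0,"tz":2.5,"turn":0},{"tx":-4.8,"ty":0,"tz":2.5,"turn":0}]'
```

```text
[0.5676032  0.13838951 0.006     ] [0.57647144 0.07259305 0.006     ] [0.57203732 0.10549128 0.006     ] [0.61414004 0.14659755 0.088     ] [0.62006713 0.08226359 0.088     ] [0.61710358 0.11443057 0.088     ]
t: 9.07
tcp_pos: [0.671, 0.1126, 0.116]
tool_rot: [-3.141, -0.002, -3.034]
force: [0.3, -0.0, -0.4]
opening: 0.0002
grip_force: 0.0
```

```bash
python3 -m crank '[{"tx":0,"ty":0.3,"tz":0.4,"turn":0},{"tx":0,"ty":0.3,"tz":1.1,"turn":0},{"tx":0,"ty":0.3,"tz":1.7,"turn":0},{"tx":0,"ty":0.3,"tz":1.92,"turn":0},{"tx":0.2,"ty":0.3,"tz":1.92,"turn":0},{"tx":0.5,"ty":0.3,"tz":1.92,"turn":0},{"tx":0.8,"ty":0.3,"tz":1.92,"turn":0},{"tx":1,"ty":0.3,"tz":1.92,"turn":0},{"tx":1.15,"ty":0.3,"tz":1.92,"turn":0},{"tx":1.3,"ty":0.3,"tz":1.92,"turn":0}]'
python3 -m crank '[{"tx":0.12,"ty":0,"tz":0,"turn":0},{"tx":0.24,"ty":0,"tz":0,"turn":0},{"tx":0.36,"ty":0,"tz":0,"turn":0},{"tx":0.48,"ty":0,"tz":0,"turn":0},{"tx":0.6,"ty":0,"tz":0,"turn":0},{"tx":0.72,"ty":0,"tz":0,"turn":0},{"tx":0.84,"ty":0,"tz":0,"turn":0}]'; python3 - <<'E'
from h import *
e=snap("side","s6.png",(120,120,420,345),2.6)
E
```

```text
t: 10.32
tcp_pos: [0.6391, 0.1168, 0.0695]
tool_rot: [3.142, 0.001, -3.035]
force: [0.3, 0.5, 0.6]
opening: 0.0002
grip_force: 0.2
t: 11.2
tcp_pos: [0.618, 0.1145, 0.0693]
tool_rot: [-3.142, -0.0, -3.035]
force: [0.7, 0.2, 0.6]
opening: -0.0002
grip_force: 0.1
```

View pics/s6.png

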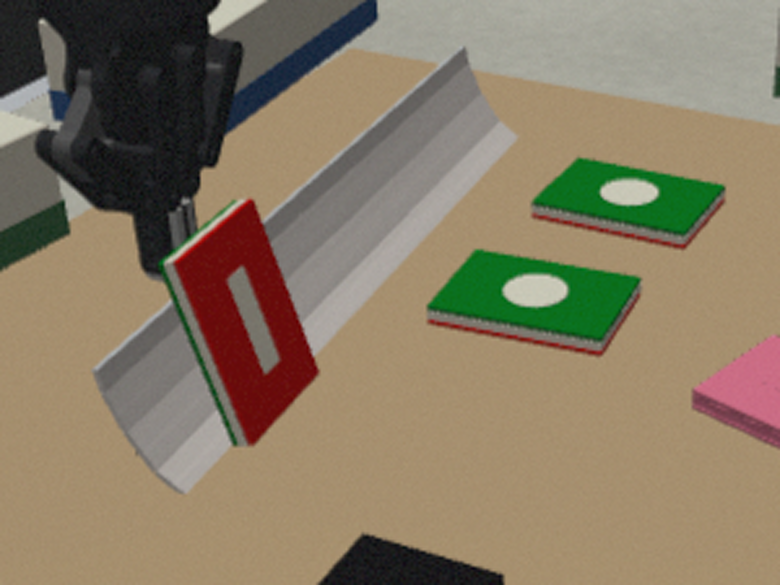

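The plate is pivoting on its foot without sliding, now at about 75°. I continue past the vertical.

```bash
python3 -m crank '[{"tx":0.15,"ty":0,"tz":0,"turn":0},{"tx":0.3,"ty":0,"tz":0,"turn":0},{"tx":0.45,"ty":0,"tz":0,"turn":0},{"tx":0.6,"ty":0,"tz":0,"turn":0},{"tx":0.75,"ty":0,"tz":0,"turn":0},{"tx":0.9,"ty":0,"tz":0,"turn":0},{"tx":1.05,"ty":0,"tz":0,"turn":0},{"tx":1.2,"ty":0,"tz":0,"turn":0},{"tx":1.4,"ty":0,"tz":0,"turn":0},{"tx":1.6,"ty":0,"tz":0,"turn":0}]'
python3 -m crank '[{"tx":0.2,"ty":0,"tz":0,"turn":0},{"tx":0.2,"ty":0,"tz":0,"turn":0},{"tx":0.2,"ty":0,"tz":0,"turn":0}]'; python3 - <<'E'
from h import *
e=snap("side","s7.png",(120,120,420,345),2.6)
E
```

```text
t: 12.5
tcp_pos: [0.5781, 0.1103, 0.0693]
tool_rot: [-3.142, 0.0, -3.035]
force: [0.3, 0.1, -0.2]
opening: 0.0002
grip_force: 0.0
t: 12.88
tcp_pos: [0.5736, 0.1098, 0.0694]
tool_rot: [-3.142, 0.0, -3.035]
force: [-0.2, -0.4, 1.2]
opening: -0.0003
grip_force: 0.0
```

View pics/s7.png

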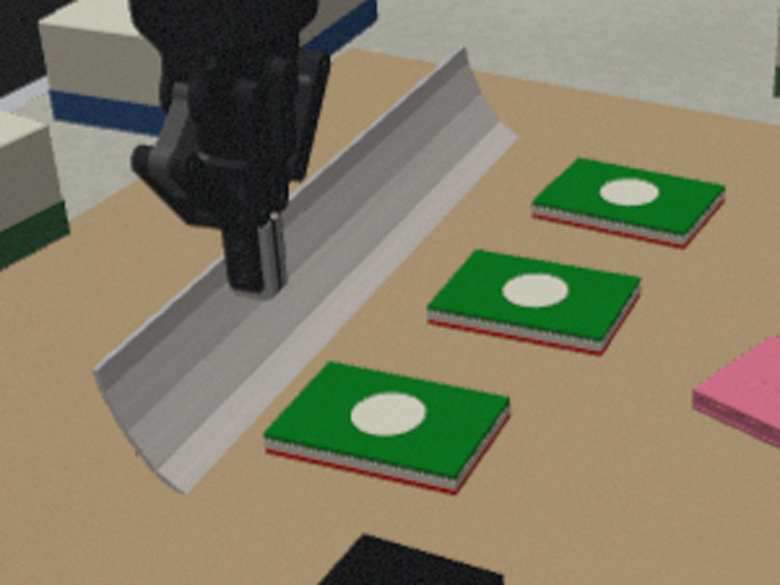

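The plate lies flat with its green side up just in front of the fence (crop centre about (390,415)). The other plates haven't moved. I raise the arm and hand in.

```bash
python3 -m crank '[{"tx":0,"ty":0,"tz":-0.5,"turn":0},{"tx":0,"ty":0,"tz":-1.8,"turn":0},{"tx":0,"ty":0,"tz":-3,"turn":0},{"tx":0,"ty":0,"tz":-3.5,"turn":0},{"tx":0,"ty":0,"tz":-3.5,"turn":0},{"tx":0,"ty":0,"tz":-3.5,"turn":0}]'; python3 -c "
from station import close_job
print(close_job())"
```

```text
t: 13.68
tcp_pos: [0.573, 0.1094, 0.156]
tool_rot: [-3.141, -0.001, -3.035]
force: [0.6, 0.6, -0.4]
opening: -0.0001
grip_force: 0.0
the job is handed in; nothing more can be done
None
```

The red plate was pushed up to lean on the fence, then tipped over from behind; it now lies flat and green side up just in front of the fence, the two green plates were not touched, and the job was handed in at about 13.7 s.

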